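# Rock the sorter gate over and feed the white mill ball

### The arm

A 6-joint arm with a two-finger parallel gripper is mounted at the origin on a cart in front of the work surface, level with it; the furniture and walls round the work are solid. World frame = base frame: x ahead of the robot, y to its left, z up, the work surface at z = 0. Lengths are in m, angles in rad, forces in N, time in s.
With the tool pointing down it reaches from about 0.25 to 0.775 m from the base axis. Payload 4 kg.
Tool frame: the origin (TCP) lies midway between the tips of the shut fingers; the grasp point (between the pads) lies 19 mm behind it (robot.tcp_to_grasp is the distance from the TCP to the grasp point, in m); z points along the fingers, y is the line along which they close (so a half turn about z gives the same grasp; the last joint's range is limited). The gripper opens to 94 mm and grips with 3 to 60 N. Pads are 16 mm wide; open, the fingers measure 119 mm over their backs; the gripper's body (75 mm by 177 mm) begins 78 mm behind the grasp point.
Start: joints at [1.141, 0.087, 1.371, -0, 1.684, -0.103], TCP at [0.177, 0.521, 0.206] pointing down, gripper open.
Joint ranges: [-3.1, 3.1], [-0.76, 2.03], [0.27, 2.55], [-1.08, 4.22], [0.17, 2.65], [-2.57, 2.57]. Speed limits (rad/s): [2.79, 2.79, 3.14, 3.14, 3.14, 3.14].

### API

Orientations are given as [roll, pitch, yaw] about the fixed x, y, z axes, in that order (R = Rz(yaw) Ry(pitch) Rx(roll)).
In Python, from bench import robot, viewer gives the robot as it stands. The module is installed in compiled form; this text tells all that it offers.
- The arm moves only by the shell command python3 -m handwheel 'ROWS' [OPENING]. ROWS is JSON, a list of rows, each a list of 6 numbers: the shift along the tool's x, y, z in units of 0.2 m (1.0 is 0.2 m), then the turn, a rotation vector about the tool's x, y, z in units of 30 degrees (1.0 is 30 degrees). In form: [[x, y, z, wx, wy, wz], ...]. A call has 1 to 10 rows; each row is the pose to reach, as a shift and turn from the pose commanded when the call began, along the tool's axes at that moment; what a row does not reach only later rows make up. A row lasts 1/12 s, in which the tool goes at most 41.7 mm and 7.16 degrees, less where a joint would pass 70% of its speed; a pose out of reach is approached as far as the arm can. A call with a number of a shift or a turn outside -1 to 1 is refused whole. A call with a gripper value outside its range is refused whole. OPENING is the gripper's target within -1 to 1 (shut at 1, half-way at 0, fully open at -1), set as the call begins (- or left out, the last holds). The fingers move at their own pace and stop on an object; the grip force is fixed at half the most. Time passes only in rows, so rows that repeat a pose let the fingers close. It gives the time, the measured TCP pose, the force, the opening and the grip force at its end, in the units of the state.
- robot.get_obs(): the state, without advancing time (a new reading comes with each control period).
- viewer.snapshot(name): name is "scene" or "top"; returns the picture (480x640x3 uint8, red, green, blue); there is no depth.
- viewer.calibration(name): a dict with "fx", "fy", "cx", "cy" (pixels), "R" (3x3) and "t" (3): a world point X has camera coordinates R X + t. Camera axes: x right, y down, z forward; pixel columns grow to the right and rows downward; lengths in m; the calibration is good to about 2 mm. A picture is of the moment at which its call begins. calibration takes no time and is no camera call.
- robot.close_job(): hands the job in; it is judged then, once.
The state is a dict: "time": time; "joint_positions": joint angles; "qvel": joint speeds; "joint_torque": joint torques, N m; "tool_pos": TCP position; "ee_rot": TCP orientation; "wrist_force": force on the tool from outside, world axes, zero at the start; "wrist_torque": the same for the moment, N m; "width": finger opening in m; "finger_force": force on a finger pad.
Only numpy, scipy, OpenCV 4.12 (cv2) and the standard library are available. Lean on these libraries where they do the work, as an engineer would, in place of code of your own. Each camera call takes 0.05 s, during which the arm holds its last target. There are 200 camera calls.

### The job

With the fingertips only, rock the see-saw gate of the ball sorter over its pivot so that it slopes down to the blue tray and stays there; then push the white grinding ball forward off its rods onto the gate, so that it rolls down into the blue tray and ends there. Nothing is to be grasped, lifted or carried; let the ball roll down by itself, keep the white ball out of the orange tray, and leave the dark ball resting on its rods and the other things on the bench where they are.

Things in the scene. Friction and masses are not known exactly. Their poses are not given: they have to be found in the camera images.
- sorter: Ball sorter for mill grinding balls, fixed to the bench; base plate 225 x 430 mm, 6 mm thick. Origin on the bench top below the middle of the gate's pivot. Its x axis points from the green feed block (at -x, the robot's side) across the gate; its y axis runs along the gate to the blue tray (+y; orange tray at -y); z up.
- feed_block (a point): Middle of the top of the green feed block, 100 mm above the bench, in the sorter's frame at x -81 mm. Block 90 mm along x (to 6 mm short of the gate), 150 mm along y. On it lie two rod lanes along x, at y +42 and -42 mm.
- lane_blue_side (a point): Dip of the lane at y +42 mm (the other is its mirror image), at rod-top height, 109 mm, at sorter x -85 mm. A lane is two 6 mm steel rods, 20 mm apart. A ball rests in the dip, centre 127 mm above the bench. Rod tops rise to 112 mm at the open end over the gate (x -36 mm) and also at the robot-side end (x -120 mm). A ball pushed past the open end drops 5 to 20 mm onto the gate.
- back_plate (a point): Middle of the top edge of the green upright plate behind the gate, which stops the ball: 5 mm thick, 124 mm along y, top 125 mm above the bench.
- gate (a joint): See-saw gate angle, rad: 0 level, +0.2 fully down to the blue tray (stop), -0.2 fully down to the orange tray (stop); starts at or near -0.2. Shallow V trough 240 mm long along the sorter's y, 61 mm wide, pivot in its middle, 85 mm above the bench. Over-centre: it holds lightly at either stop; pressed past level it drops to the other stop by itself. Pressing the raised end takes under 2 N.
- gate_knob (a point): Centre of the black knob weight, 36 mm across, on a rod that stands up from the gate's shaft behind the back plate, 60 mm behind and 65 mm above the pivot; it tips with the gate.
- gate_blue_end (a point): Point in the bottom of the trough, on its upper surface (within 2 mm), in the middle of the yellow patch at the blue end, 105 mm from the pivot; it moves with the gate: about 110 mm above the bench when raised, 68 mm when down. The yellow patch is 25 mm long and 61 mm wide.
- gate_orange_end (a point): The same point in the yellow patch at the orange end of the gate.
- blue_tray (a point): Middle of the inner floor of the blue tray (10 mm above the bench). Inside 102 mm along the sorter's x and 98 mm along y; wall to the gate's pivot 45 mm high, outer wall 89 mm, side walls 64 mm above the bench.
- orange_tray (a point): Middle of the inner floor of the orange tray, same form.
- white_ball_center (a point): Centre of the white plastic grinding ball, 40 mm across, 50 to 90 g, resting in the dip of one of the two rod lanes (either one). It rolls easily, under 1 N when pushed below or at mid-height (pressed from above it jams on the rods).
- dark_ball_center (a point): Centre of the dark grey grinding ball, 40 mm across, resting in the dip of the other lane.
- marker: Felt marker, red cap, 11 x 131 x 13 mm, lying on the bench behind the sorter; origin in the middle of its underside, length along its y.
- tube_out_0: Cotton-plugged culture tube, 20 x 193 x 19 mm, lying on the bench to the left of the sorter; origin in the middle of its underside, length along its y.
- dish: Petri dish, 93 mm across, 15 mm high, on the bench at the left; origin in the middle of its underside.
There are look-alikes about, which are no part of the job. Of the things shaped like the part that bears white_ball_center, the white one is meant.

How it is judged:
By the outcome, as a careful person would: the job done as asked, in the order asked, and still so for the second after the job is handed in, with the robot touching nothing.
It also fails if it takes over 46 s, if anything falls off the work surface, if the arm or the gripper's body presses on something with over 40 N, if the wrist force passes 120 N, or if a joint passes its speed limit or range.

## Working session

There is one attempt and no reset: what is moved stays moved. The work goes in short steps, Python scripts to look and compute and a shell command to move; the robot and the scene stay as the last step left them, time stands still between calls to the robot, and variables do not carry over. Pictures are saved under pics/ and viewed, at most 10 in all, crops included, and the job is handed in when it is done.

```bash
mkdir -p pics
python3 - <<'E'
from bench import robot, viewer
import cv2
for n in("scene","top"):
    cv2.imwrite(f"pics/{n}0.png",viewer.snapshot(n)[:,:,::-1]); c=viewer.calibration(n); print(n,c)
o=robot.get_obs();print(o["time"],o["tool_pos"],o["ee_rot"],o["width"])
E
```

```text
scene {'fx': 619.1355355389242, 'fy': 619.1355355389242, 'cx': 319.6203362812808, 'cy': 238.16732765848943, 'R': array([[ 0.66487458, -0.74684525,  0.01280535],
       [-0.51937316, -0.47455396, -0.71066874],
       [ 0.5368364 ,  0.46585482, -0.70341024]]), 't': array([-0.35664399,  0.40721052,  1.01786673])}
top {'fx': 473.2568786128455, 'fy': 473.2568786128455, 'cx': 325.1105595207162, 'cy': 236.34121968713706, 'R': array([[-0.00920111, -0.99989144, -0.01150847],
       [-0.98347558,  0.01112984, -0.18069839],
       [ 0.18080686,  0.00965568, -0.98347122]]), 't': array([0.08237833, 0.58891774, 1.24908313])}
0.1 [0.17635586 0.52045878 0.20441639] [-3.13962499e+00 -2.22679887e-04  2.81485118e+00] 0.09368188842408313
```

View pics/scene0.png

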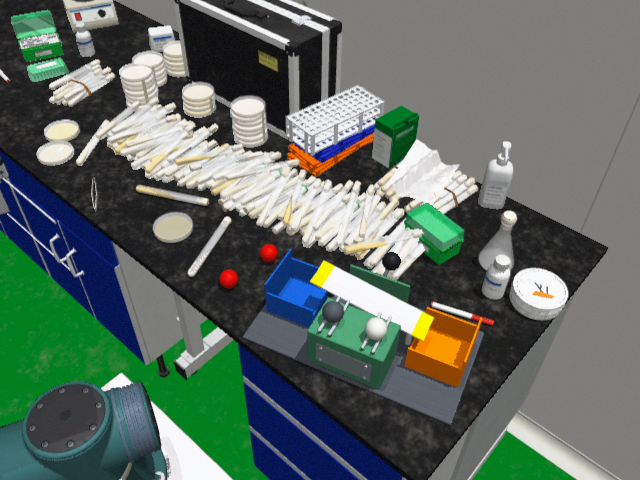

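View pics/top0.png

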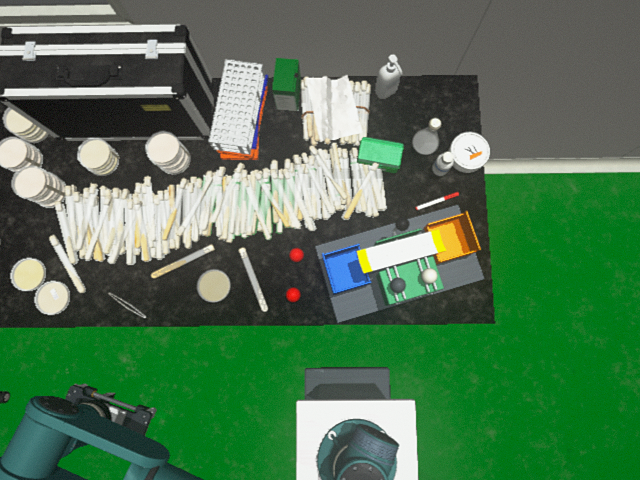

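The white ball is at scene (376,328) and top (429,276), in the orange-side lane. The dark ball is at scene (333,312) and top (398,285). The two red balls on the bench, at scene (229,279) and (269,253), are look-alikes. The gate's blue end is up. I'll confirm with enlarged crops.

Run:
```python
import cv2
a=cv2.imread("pics/scene0.png")[235:425,240:500]; cv2.imwrite("pics/sc.png",cv2.resize(a,None,fx=3,fy=3,interpolation=cv2.INTER_CUBIC))
a=cv2.imread("pics/top0.png")[185:325,310:490]; cv2.imwrite("pics/tc.png",cv2.resize(a,None,fx=4,fy=4,interpolation=cv2.INTER_CUBIC))
```

```text
(no output)
```

View pics/sc.png

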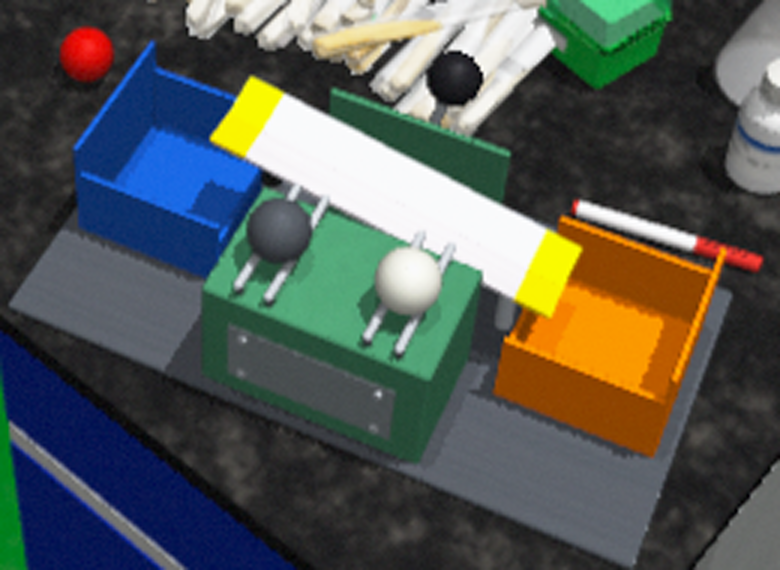

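View pics/tc.png

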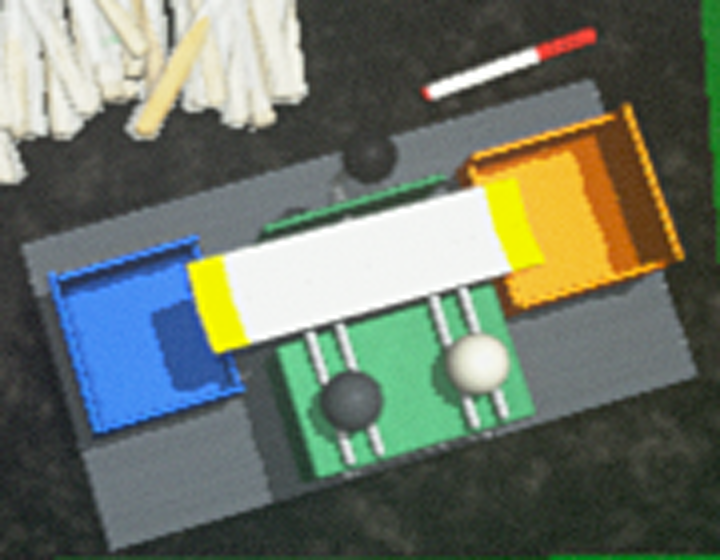

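The crops confirm it. The white ball, scene (376,329) and top (429.5,275.5), lies on the lane next to the orange tray. The dark ball is on the blue-side lane. The yellow blue end of the gate is raised. Next I fit the sorter pose.

```bash
cat > fit.py <<'E'
from bench import robot, viewer
import numpy as np, scipy.optimize as so
cal={n:viewer.calibration(n) for n in("scene","top")}
def proj(n,X):
    c=cal[n];p=c["R"]@X+c["t"];return np.array([c["fx"]*p[0]/p[2]+c["cx"],c["fy"]*p[1]/p[2]+c["cy"]])
S=lambda u,v:np.array([240+u/3,235+v/3]); T=lambda u,v:np.array([310+u/4,185+v/4])
P={"white":((-85,-42,127),S(408,281),T(478,362)),"dark":((-85,42,127),S(279,231),T(351,401)),
"knob":((60,-12.9,148.7),S(455,78),T(369,157)),"blue":((0,102.5,112),S(247.5,116),T(219,304.5)),"or":((0,-102.5,70),S(549,273),T(515,225))}
def W(q,p):
    c,s=np.cos(q[2]),np.sin(q[2]);p=np.array(p)/1e3
    return np.array([q[0]+c*p[0]-s*p[1],q[1]+s*p[0]+c*p[1],p[2]])
def res(q):return np.concatenate([np.r_[proj("scene",W(q,p))-a,proj("top",W(q,p))-b] for p,a,b in P.values()])
q=so.least_squares(res,[.5,-.1,.2]).x
E
python3 - <<'E'
from fit import *
print(q,res(q).reshape(-1,4).round(1))
for n,p in P.items():print(n,W(q,p[0]).round(4))
o=robot.get_obs();print(o["tool_pos"],o["ee_rot"])
E
```

```text
[ 0.54306931 -0.12554729  0.27360802] [[ 0.4  0.7 -0.4 -0.3]
 [ 0.3  0.6 -0.  -0.8]
 [ 0.3  1.  -0.2 -1.1]
 [ 1.   1.9  0.  -1.1]
 [-2.2  0.7 -2.6 -0.3]]
white [ 0.4726 -0.189   0.127 ]
dark [ 0.4499 -0.1081  0.127 ]
knob [ 0.6043 -0.1218  0.1487]
blue [ 0.5154 -0.0269  0.112 ]
or [ 0.5708 -0.2242  0.07  ]
[0.17635586 0.52045878 0.20441639] [-3.13962499e+00 -2.22679887e-04  2.81485118e+00]
```

```bash
python3 -m handwheel '[[-0.16,-0.13,0,0,0,0],[-0.33,-0.27,0,0,0,0],[-0.5,-0.41,0,0,0,0],[-0.66,-0.54,0,0,0,0],[-0.83,-0.68,0,0,0,0],[-1,-0.82,0,0,0,0],[-1,-0.82,0,0,0,0]]' 1; python3 -m handwheel '[[-0.16,-0.13,0,0,0,0.2],[-0.33,-0.27,0,0,0,0.4],[-0.5,-0.41,0,0,0,0.6],[-0.66,-0.54,0,0,0,0.8],[-0.83,-0.68,0,0,0,1],[-1,-0.82,0,0,0,1],[-1,-0.82,0,0,0,1]]'
cat >> fit.py <<'E'
from scipy.spatial.transform import Rotation as Ro
def go(p):  # units of shift to sorter-frame point p (mm), and turn to yaw 1.844
    o=robot.get_obs();R=Ro.from_euler("xyz",o["ee_rot"])
    G=Ro.from_euler("xyz",[np.pi,0,q[2]+np.pi/2])
    return (R.inv().apply(W(q,p)-o["tool_pos"])/.2).round(3),((R.inv()*G).as_rotvec()/np.radians(30)).round(3)
def at():
    o=robot.get_obs();d=np.array(o["tool_pos"])-[q[0],q[1],0]
    return (Ro.from_euler("z",-q[2]).apply(d)*1e3).round(1)
E
python3 -c "
from fit import *
print(go((0,103,150)),at(),robot.get_obs()['joint_positions'])"
```

```text
time: 0.68
tool_pos: [0.3155, 0.297, 0.2052]
ee_rot: [-3.14, 0.002, 2.809]
wrist_force: [0.3, 0.9, 0.3]
width: 0.0508
finger_force: 0.0
time: 1.27
tool_pos: [0.4521, 0.0776, 0.2046]
ee_rot: [-3.14, 0.001, 2.285]
wrist_force: [0.4, 0.0, -0.2]
width: 0.004
finger_force: 0.0
(array([-0.599, -0.102,  0.274]), array([-0.002,  0.003,  0.842])) [-32.7 220.2 204.6] [ 0.04790344 -0.117363    1.57425395 -0.00213868  1.68511211 -0.66680619]
```

```bash
python3 -m handwheel '[[-0.15,-0.02,0,0,0,0.2],[-0.3,-0.05,0,0,0,0.4],[-0.45,-0.08,0.05,0,0,0.6],[-0.6,-0.1,0.12,0,0,0.84],[-0.6,-0.1,0.2,0,0,0.84],[-0.6,-0.1,0.27,0,0,0.84],[-0.6,-0.1,0.27,0,0,0.84],[-0.6,-0.1,0.27,0,0,0.84]]' 
python3 -c "
from fit import *
print(go((0,103,82)),at())"
```

```text
time: 1.93
tool_pos: [0.5135, -0.0205, 0.1503]
ee_rot: [-3.139, -0.002, 1.852]
wrist_force: [0.8, -0.6, 0.2]
width: 0.0007
finger_force: 0.0
(array([-0.031,  0.001,  0.342]), array([-0.005, -0.004,  0.015])) [-1.000e-01  1.091e+02  1.503e+02]
```

```bash
python3 -m handwheel '[[-0.03,0,0.06,0,0,0],[-0.03,0,0.12,0,0,0],[-0.03,0,0.16,0,0,0],[-0.03,0,0.2,0,0,0],[-0.03,0,0.24,0,0,0],[-0.03,0,0.28,0,0,0],[-0.03,0,0.32,0,0,0],[-0.03,0,0.35,0,0,0],[-0.03,0,0.35,0,0,0]]'
python3 -m handwheel '[[0,0,-0.12,0,0,0],[0,0,-0.25,0,0,0],[0,0,-0.4,0,0,0],[0,0,-0.5,0,0,0],[0,0,-0.6,0,0,0],[0,0,-0.6,0,0,0]]'
python3 - <<'E'
from fit import *
import cv2
print(go((-150,-42,200)),at())
a=viewer.snapshot("scene")[235:425,240:500,::-1]; cv2.imwrite("pics/s1.png",cv2.resize(a,None,fx=3,fy=3))
E
```

```text
time: 2.68
tool_pos: [0.5148, -0.0271, 0.0796]
ee_rot: [-3.139, -0.001, 1.851]
wrist_force: [0.2, -0.4, 0.4]
width: 0.0005
finger_force: 0.0
time: 3.18
tool_pos: [0.5185, -0.0277, 0.2071]
ee_rot: [3.132, 0.004, 1.851]
wrist_force: [0.1, -0.5, 0.5]
width: 0.0006
finger_force: 0.0
(array([-0.709, -0.769,  0.031]), array([0.018, 0.008, 0.013])) [  2.8 100.8 207.1]
```

View pics/s1.png

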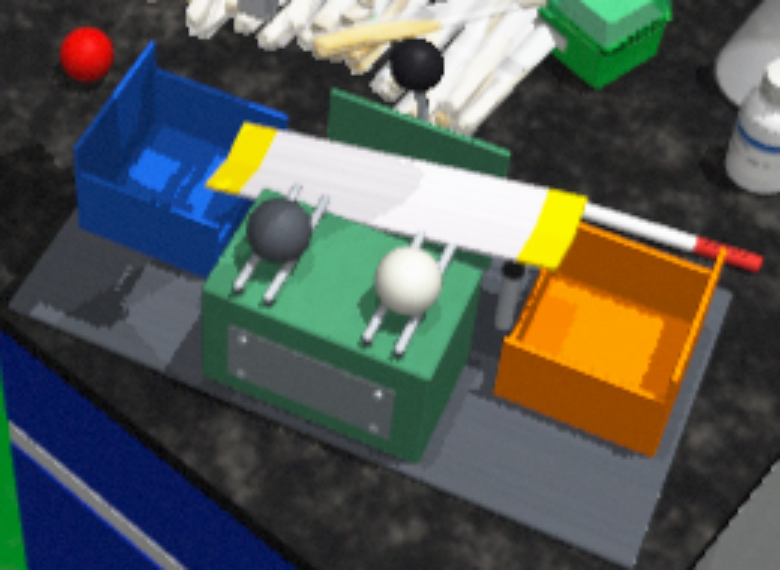

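The gate now slopes down to blue: the knob has moved over to crop (417,65), the blue end is down and the orange end is up. Both balls are still on their rods. Next I go behind the white ball.

```bash
python3 -m handwheel '[[-0.1,-0.11,0,0,0,0],[-0.25,-0.27,0,0,0,0],[-0.4,-0.43,0,0,0,0],[-0.55,-0.6,0,0,0,0],[-0.66,-0.72,0,0,0,0],[-0.71,-0.77,0.03,0,0,0],[-0.71,-0.77,0.03,0,0,0],[-0.71,-0.77,0.03,0,0,0]]'
python3 -c "
from fit import *
print(go((-148,-42,119)),at())"
```

```text
time: 3.9
tool_pos: [0.4063, -0.2062, 0.1935]
ee_rot: [-3.14, -0.003, 1.849]
wrist_force: [-0.2, 0.2, -0.4]
width: 0.0006
finger_force: 0.0
(array([-0.008,  0.028,  0.373]), array([-0.003, -0.006,  0.009])) [-153.5  -40.7  193.5]
```

```bash
python3 -m handwheel '[[-0.01,0,0.1,0,0,0],[-0.01,0,0.2,0,0,0],[-0.01,0,0.3,0,0,0],[-0.01,0,0.37,0,0,0],[-0.01,0,0.37,0,0,0],[-0.01,0,0.37,0,0,0]]'
python3 -c "
from fit import *
print(go((-119,-42,119)),go((-60,-42,119)),at())"
```

```text
time: 4.4
tool_pos: [0.4079, -0.2067, 0.1205]
ee_rot: [-3.14, -0.002, 1.854]
wrist_force: [0.1, -0.7, 0.2]
width: 0.0004
finger_force: 0.0
(array([-0.004,  0.165,  0.007]), array([-0.002, -0.004,  0.017])) (array([-0.006,  0.46 ,  0.007]), array([-0.002, -0.004,  0.017])) [-152.1  -41.6  120.5]
```

```bash
python3 -m handwheel '[[0,0.06,0,0,0,0],[0,0.12,0,0,0,0],[0,0.15,0,0,0,0],[0,0.17,0,0,0,0],[0,0.19,0,0,0,0],[0,0.21,0,0,0,0],[0,0.23,0,0,0,0],[0,0.25,0,0,0,0],[0,0.27,0,0,0,0],[0,0.28,0,0,0,0]]'
python3 - <<'E'
from fit import *
import cv2
print(go((-60,-42,119)),at())
a=viewer.snapshot("top")[185:325,310:490,::-1]; cv2.imwrite("pics/t2.png",cv2.resize(a,None,fx=4,fy=4))
E
```

```text
time: 5.23
tool_pos: [0.4592, -0.1987, 0.1291]
ee_rot: [-3.134, 0.013, 1.849]
wrist_force: [-18.9, -8.7, 30.1]
width: 0.0004
finger_force: 17.5
(array([0.029, 0.203, 0.048]), array([-0.014,  0.024,  0.009])) [-100.5  -47.8  129.1]
```

View pics/t2.png

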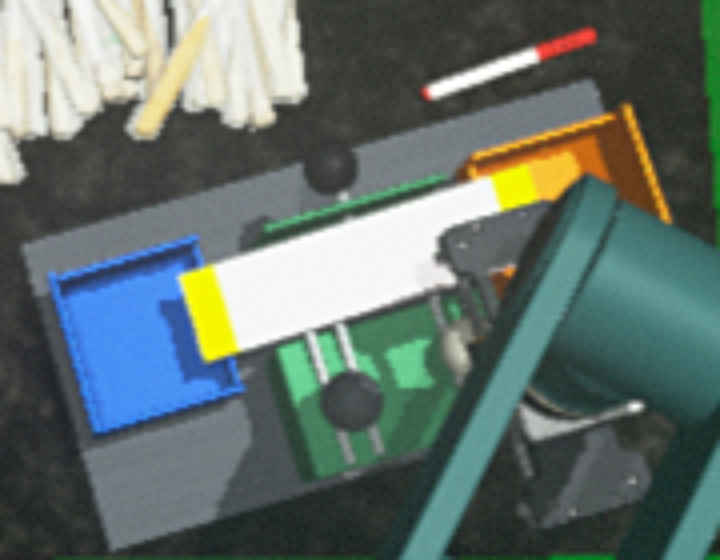

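The fingertip rode up with 30 N upward: the push met the ball too high, probably because the finger backs taper, and it jammed. I'll back off, turn the flat finger sides to the ball and tilt the tips forward so they touch below mid-height.

```bash
python3 -m handwheel '[[0,-0.04,0,0,0,0],[0,-0.08,0,0,0,0],[0,-0.13,0,0,0,0],[0,-0.18,0,0,0,0],[0,-0.24,0,0,0,0],[0,-0.3,0,0,0,0],[0,-0.3,0,0,0,0]]'
python3 - <<'E'
from fit import *
import cv2
print(at(),robot.get_obs()["joint_positions"])
a=viewer.snapshot("scene")[235:425,240:500,::-1]; cv2.imwrite("pics/s3.png",cv2.resize(a,None,fx=3,fy=3))
E
```

```text
time: 5.87
tool_pos: [0.4018, -0.2097, 0.1209]
ee_rot: [-3.14, -0.001, 1.85]
wrist_force: [-0.2, -0.9, 0.6]
width: 0.0005
finger_force: 0.0
[-158.8  -42.8  120.9] [-6.05748541e-01 -9.66004681e-02  1.72229708e+00 -5.78754063e-04
  1.51753390e+00 -8.84658717e-01]
```

View pics/s3.png

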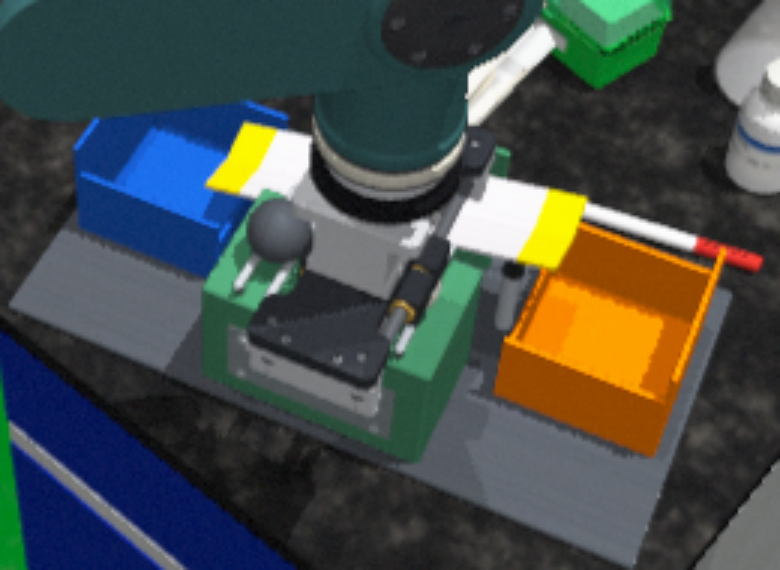

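```bash
python3 -m handwheel '[[0,0,-0.1,0,0,0],[0,0,-0.25,0,0,0.2],[0,0,-0.4,0,0,0.43],[0,0,-0.4,0,0,0.66],[0,0,-0.4,0,0,0.88],[0,0,-0.4,0,0,1],[0,0,-0.4,0,0,1]]' >/dev/null
python3 -m handwheel '[[0,0,0,0,0,0.23],[0,0,0,0,0,0.46],[0,0,0,0,0,0.7],[0,0,0,0,0,0.93],[0,0,0,0,0,1],[0,0,0,0,0,1]]' >/dev/null
python3 -m handwheel '[[0,0,0,0,0,0.23],[0,0,0,0,0,0.46],[0,0,0,0,0,0.7],[0,0,0,0,0,0.93],[0,0,0,0,0,1],[0,0,0,0,0,1]]'
sed -i 's#q\[2\]+np.pi/2\]#q[2]]#' fit.py
python3 - <<'E'
from fit import *
import cv2
print(go((-160,-42,190)),at())
a=viewer.snapshot("scene")[235:425,240:500,::-1]; b=viewer.snapshot("top")[185:325,310:490,::-1]
cv2.imwrite("pics/b4.png",np.hstack([cv2.resize(a,(400,292)),cv2.resize(b,(376,292))]))
E
```

```text
time: 7.5
tool_pos: [0.404, -0.2093, 0.2013]
ee_rot: [-3.141, -0.0, 0.282]
wrist_force: [0.0, -0.4, 0.0]
width: 0.0005
finger_force: 0.0
(array([-0.017, -0.006,  0.056]), array([-0.001, -0.   ,  0.017])) [-156.5  -43.1  201.3]
```

View pics/b4.png

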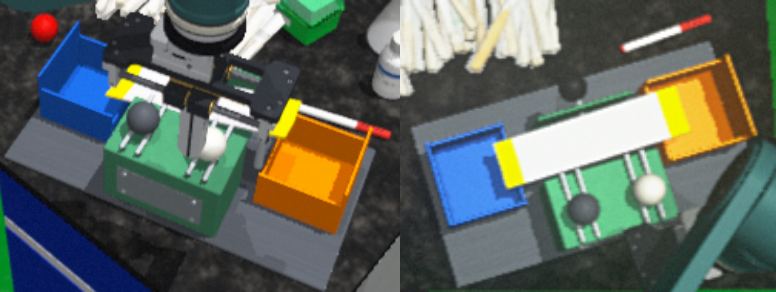

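The white ball is back in its dip (right half, (650,190)) and the gate is still down to blue. I tilt the tips forward, then lower.

```bash
python3 -m handwheel '[[0,0,0.05,0,0.2,0],[0,0,0.1,0,0.4,0],[0,0,0.15,0,0.6,0],[0,0,0.2,0,0.8,0],[0,0,0.2,0,0.8,0],[0,0,0.2,0,0.8,0]]'
python3 - <<'E'
from fit import *
print(go((-148,-42,117)),at())
E
```

```text
time: 8.1
tool_pos: [0.4024, -0.2095, 0.1602]
ee_rot: [-3.139, -0.417, 0.277]
wrist_force: [1.3, -0.1, 0.8]
width: 0.0005
finger_force: 0.0
(array([-0.041, -0.004,  0.218]), array([-0.006, -0.796,  0.007])) [-158.1  -42.9  160.2]
```

```bash
python3 -m handwheel '[[-0.01,0,0.06,0,0,0],[-0.02,0,0.12,0,0,0],[-0.03,0,0.18,0,0,0],[-0.04,0,0.22,0,0,0],[-0.04,0,0.22,0,0,0],[-0.04,0,0.22,0,0,0]]'
python3 - <<'E'
from fit import *
print(go((-120,-42,116.5)),go((-50,-42,117)),at())
E
```

```text
time: 8.6
tool_pos: [0.4152, -0.2064, 0.1189]
ee_rot: [3.141, -0.419, 0.283]
wrist_force: [0.9, 0.2, 0.5]
width: 0.0004
finger_force: 0.0
(array([ 0.109, -0.005,  0.062]), array([-0.002, -0.8  ,  0.018])) (array([ 0.43 , -0.002,  0.202]), array([-0.002, -0.8  ,  0.018])) [-145.   -43.2  118.9]
```

```bash
python3 -m handwheel '[[0.04,0,0.025,0,0,0],[0.08,0,0.045,0,0,0],[0.11,0,0.06,0,0,0],[0.135,0,0.07,0,0,0],[0.16,0,0.08,0,0,0],[0.18,0,0.09,0,0,0],[0.2,0,0.1,0,0,0]]'
python3 - <<'E'
from fit import *
print(go((-60,-42,117)),at())
E
```

```text
time: 9.18
tool_pos: [0.4575, -0.1939, 0.116]
ee_rot: [-3.142, -0.419, 0.281]
wrist_force: [-1.0, -0.5, 0.8]
width: 0.0006
finger_force: 0.2
(array([ 0.189, -0.002,  0.079]), array([-0.003, -0.8  ,  0.014])) [-100.9  -42.7  116. ]
```

Contact force is about 1 N and the ball is rolling, so I continue slowly over the crest.

```bash
python3 -m handwheel '[[0.025,0,0.01,0,0,0],[0.05,0,0.02,0,0,0],[0.075,0,0.031,0,0,0],[0.1,0,0.041,0,0,0],[0.125,0,0.051,0,0,0],[0.145,0,0.06,0,0,0],[0.165,0,0.068,0,0,0],[0.185,0,0.077,0,0,0],[0.205,0,0.085,0,0,0],[0.205,0,0.085,0,0,0]]'
python3 - <<'E'
from fit import *
import cv2
print(go((-50,-42,117)),at())
a=viewer.snapshot("scene")[235:425,240:500,::-1]; b=viewer.snapshot("top")[185:325,310:490,::-1]
cv2.imwrite("pics/b5.png",np.hstack([cv2.resize(a,(400,292)),cv2.resize(b,(376,292))]))
E
```

```text
time: 10.02
tool_pos: [0.5004, -0.1815, 0.1173]
ee_rot: [-3.142, -0.419, 0.281]
wrist_force: [0.4, 0.2, 0.4]
width: 0.0006
finger_force: 0.0
(array([ 0.028, -0.002,  0.014]), array([-0.003, -0.801,  0.014])) [-56.2 -42.4 117.3]
```

View pics/b5.png

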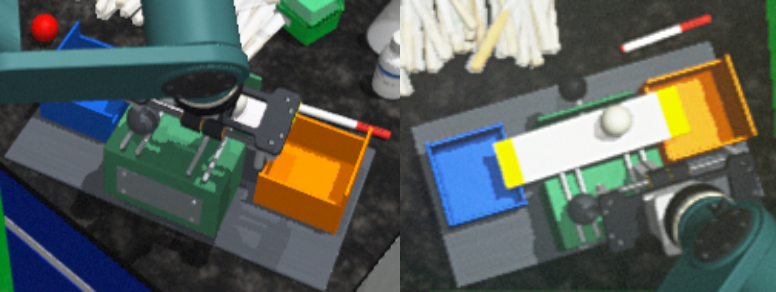

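The white ball is on the gate (right half, (615,121)) and the gate still slopes to blue. I retract and let it roll.

```bash
python3 -m handwheel '[[-0.05,0,-0.03,0,0,0],[-0.1,0,-0.06,0,0,0],[-0.2,0,-0.1,0,0,0],[-0.3,0,-0.15,0,0,0],[-0.4,0,-0.2,0,0,0],[-0.45,0,-0.3,0,0,0],[-0.45,0,-0.45,0,0,0],[-0.45,0,-0.6,0,0,0],[-0.45,0,-0.7,0,0,0],[-0.45,0,-0.7,0,0,0]]' 
python3 -m handwheel '[[0,0,0,0,0,0],[0,0,0,0,0,0],[0,0,0,0,0,0],[0,0,0,0,0,0],[0,0,0,0,0,0],[0,0,0,0,0,0],[0,0,0,0,0,0],[0,0,0,0,0,0],[0,0,0,0,0,0],[0,0,0,0,0,0]]'
python3 - <<'E'
from fit import *
import cv2
print(at())
a=viewer.snapshot("scene")[235:425,240:500,::-1]; b=viewer.snapshot("top")[185:325,310:490,::-1]
cv2.imwrite("pics/b6.png",np.hstack([cv2.resize(a,(400,292)),cv2.resize(b,(376,292))]))
E
```

```text
time: 10.95
tool_pos: [0.3655, -0.2229, 0.2135]
ee_rot: [3.131, -0.422, 0.282]
wrist_force: [-0.2, -0.3, 0.9]
width: 0.0003
finger_force: 0.0
time: 11.78
tool_pos: [0.366, -0.2203, 0.2084]
ee_rot: [-3.141, -0.419, 0.281]
wrist_force: [0.0, 0.1, 0.0]
width: 0.0007
finger_force: 0.0
[-196.1  -43.4  208.4]
```

View pics/b6.png

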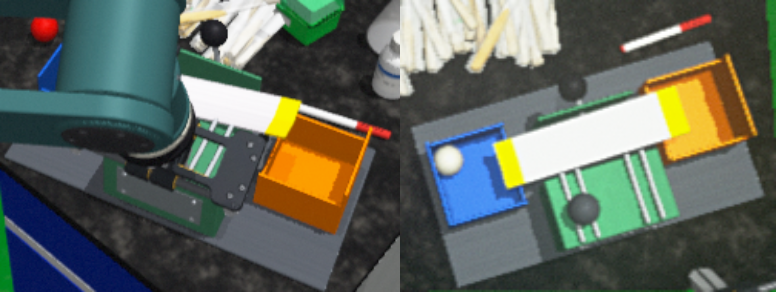

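The white ball is in the blue tray (right half, (448,159)), the dark ball is still on its rods, and the gate is down to blue. I let things settle and hand in.

```bash
python3 -m handwheel '[[0,0,0,0,0,0],[0,0,0,0,0,0],[0,0,0,0,0,0],[0,0,0,0,0,0],[0,0,0,0,0,0],[0,0,0,0,0,0],[0,0,0,0,0,0],[0,0,0,0,0,0],[0,0,0,0,0,0],[0,0,0,0,0,0]]' >/dev/null
python3 -c "
from bench import robot
print(robot.close_job())"
```

```text
the job is handed in; nothing more can be done
None
```

Job handed in after about 13 s: the gate is down to blue, the white ball rolled into the blue tray and the dark ball is still on its rods; the first push jammed on the white ball (about 30 N upward at the wrist) and I redid it with the fingers turned and tilted.

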